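# Tip the amber filter out of the beam and take a picture

### The arm

A 6-joint arm with a two-finger parallel gripper is mounted at the origin on the work surface. World frame = base frame: x ahead of the robot, y to its left, z up, the work surface at z = 0. Lengths are in m, angles in rad, forces in N, time in s.
With the tool pointing down it reaches from about 0.325 to 0.925 m from the base axis. Payload 3.1 kg.
Tool frame: the origin (TCP) lies midway between the tips of the shut fingers; the grasp point (between the pads) lies 19 mm behind it; z points along the fingers, y is the direction in which the jaws open and shut (so a half turn about z gives the same grasp; the last joint's range is limited). The gripper opens to 85 mm and grips with 20 to 120 N. Pads are 22 mm wide; open, the fingers measure 114 mm over their backs; the gripper's body (76 mm by 85 mm) begins 54 mm behind the grasp point. The pads swing forward as they close: fully open they stand 13 mm farther back than shut.
Start: joints at [-1.32, 0.217, 1.613, -0, 1.311, -0.112], TCP at [0.222, -0.584, 0.231] pointing down, gripper open.
Joint ranges: [-2.75, 2.75], [-0.78, 2.1], [0.31, 2.55], [-1.13, 4.27], [0.13, 2.63], [-2.58, 2.58]. Speed limits (rad/s): [2.79, 2.79, 3.14, 3.14, 3.14, 3.14].

### API

Orientations are given as a rotation vector (axis times angle).
In Python, from cell import monitor, eyes, workorder gives the robot as it stands.
- The arm moves only by the shell command python3 -m creep 'ROWS' [FORCE]. ROWS is JSON, a list that holds one entry, the list of rows, each a list of 7 numbers: the shift along the tool's x, y, z in cm, then the turn, a rotation vector about the tool's x, y, z in rad, then the opening, from -1 (shut) to 1 (fully open). In form: [[[x, y, z, wx, wy, wz, jaw], ...]]. A call has 1 to 20 rows; each row is the pose to reach, as a shift and turn from the pose commanded when the call began, along the tool's axes at that moment; what a row does not reach only later rows make up. A row lasts 1/12 s, in which the tool goes at most 41.7 mm and 7.16 degrees, less where a joint would pass 70% of its speed; a pose out of reach is approached as far as the arm can. A call with a gripper value outside its range is refused whole. The fingers move at their own pace and stop on an object; FORCE is the grip in N (left out, the last holds). Time passes only in rows, so rows that repeat a pose let the fingers close. It gives the time, the measured TCP pose, the force and the opening at its end, in the units of the state.
- monitor.get_state(): the state, without advancing time (a new reading comes with each control period).
- eyes.get_image(name): name is "scene" or "top" or "wrist"; returns a dict with "img" (480x640x3 uint8, red, green, blue), "fx", "fy", "cx", "cy" (pixels), "cam_to_world" (4x4, takes a point from camera to world coordinates). Camera axes: x right, y up, looking along -z (the intrinsics and any distortion apply to the point x, -y, -z); pixel columns grow to the right and rows downward; lengths in m; the calibration is good to about 2 mm. A picture is of the moment at which its call begins. There is no depth.
- workorder.job_done(): hands the job in, once; it reports no verdict.
The state is a dict: "clock": time; "joint_pos": joint angles; "joint_vel": joint speeds; "joint_torque": joint torques, N m; "position": TCP position; "orientation": TCP orientation; "wrist_force": force on the tool from outside, world axes, zero at the start; "torque": the same for the moment, N m; "grip_width": opening from 0.0 (shut) to 1.0 (fully open).
Only numpy, scipy, OpenCV 4.12 (cv2) and the standard library are available. Lean on these libraries where they do the work, as an engineer would, in place of code of your own. Each camera call takes 0.05 s, during which the arm holds its last target.

### The job

With a fingertip, gently push the amber filter's frame over, away from you, until it lies fully down out of the beam; then press the green button on the trigger box all the way down to take the picture, and draw back. Touch none of the glass, leave the green and blue filters standing in the beam, do not press the red or white button, and do not shift the lens cap, hex driver or bottle.

Things in the scene. Friction and masses are not known exactly. Their poses are not given: they have to be found in the camera images.
- amber_holder: Flip holder of the amber filter, fixed on the rail: black carrier 56 x 34 x 18 mm, post, aluminium fork with brass hinge pin, square black frame with amber edge bands and amber glass. Origin at the carrier's underside, 30 mm above the table; z up, y along beam and hinge pin, x level, away from the robot, the way the frame tips. A brass knob (18 mm across) juts 14 mm at +x, low down.
- amber_pivot (a point): Its hinge pin, 72 mm above the table; axes as the holder's. Upright, the frame stands above it: a square 64 mm wide (x +-32), 12 mm thick (y +-6), 28 to 92 mm above the pin, on a stem 14 mm wide. Tipped over, it lies 28 to 92 mm to the +x side of the pin, from 32 mm below to 32 mm above pin height.
- amber_flip (a joint): Angle of the amber frame, rad: 0 upright in the beam, 1.571 tipped 90 degrees to the holder's +x, on its stop, out of the beam. A friction hinge (0.12 N m), no spring: it stays at any angle. Pushing takes 1 to 3 N at the frame's upper half. It starts somewhere from 0 to 0.12.
- amber_edge (a point): Point moving with the amber frame: mid-width on its narrow edge facing the robot, 12 mm below the upper end (upright: 32 mm to -x of the pin, 80 mm above it). The edge is flat, 12 mm wide, 64 mm long, with an amber band. Axes: the holder's, turned with the frame (-x looks out of the edge; once tipped, this edge faces up).
- green_pivot (a point): Hinge pin of the green filter's holder, 72 mm above the table. Like the amber holder in every size and in its axes, but with green edge bands and green glass. It stands upright in the beam on the same rail.
- green_flip (a joint): Angle of the green frame, rad: 0 upright (as it starts), 1.571 tipped over. The same friction hinge as the amber one's.
- blue_pivot (a point): Hinge pin of the blue filter's holder, 72 mm above the table. Like the amber holder in every size and in its axes, but with blue edge bands and blue glass. It stands upright in the beam on the same rail.
- blue_flip (a joint): Angle of the blue frame, rad: 0 upright (as it starts), 1.571 tipped over. The same friction hinge as the amber one's.
- amber_glass: The amber glass pane in its frame, 50 x 50 x 3 mm (outer 1 mm inside the frame); origin at its centre, 60 mm from the pin. Its faces look along the beam (holder's +-y), each 4.5 mm below the frame's face. Not to be touched.
- green_glass: The green glass pane in its frame, 50 x 50 x 3 mm (outer 1 mm inside the frame); origin at its centre, 60 mm from the pin. Its faces look along the beam (holder's +-y), each 4.5 mm below the frame's face. Not to be touched.
- blue_glass: The blue glass pane in its frame, 50 x 50 x 3 mm (outer 1 mm inside the frame); origin at its centre, 60 mm from the pin. Its faces look along the beam (holder's +-y), each 4.5 mm below the frame's face. Not to be touched.
- rail: Dark grey optical rail 40 mm wide, 30 high, 760 long, fixed; origin at the centre of its underside, y along it. It carries the three holders, about 100 mm apart in any order, within 115 mm of its middle; at its ends a black camera lens (+y) and a lamp (-y), barrels up to 61 mm across, axis 130 mm above the table, starting 213 mm from the middle.
- trigger_box: Camera trigger box, 86 x 160 x 44 mm, grey, dark top plate 42 mm high, fixed between robot and rail. Origin at the centre of its underside, z up. On top along its y: red (+45 mm), green (0), white (-45) push buttons, 4 mm to -x of the box's middle, in round dark collars 39 mm across, 12 mm high.
- green_button (a joint): How far the green button is pressed, m: 0 released, 0.006 fully down (5 N; 1.5 N to start it moving). It springs back. It takes the picture.
- green_button_top (a point): Middle of the top of the green button's cap (23 mm across), 60 mm above the table when released; z up.
- red_button (a joint): How far the red button is pressed, m: 0 released, 0.006 fully down (5 N; 1.5 N to start it moving). It springs back. It stops the camera; leave it alone.
- red_button_top (a point): Middle of the top of the red button's cap (23 mm across), 60 mm above the table when released; z up.
- white_button (a joint): How far the white button is pressed, m: 0 released, 0.006 fully down (5 N; 1.5 N to start it moving). It springs back. It changes the camera's mode; leave it alone.
- white_button_top (a point): Middle of the top of the white button's cap (23 mm across), 60 mm above the table when released; z up.
- lens_cap: Loose black lens cap, a disc 62 mm across and 15 mm high lying near the trigger box; origin at the centre of its underside.
- hex_driver: Loose small hex driver, 115 mm long with a red handle, lying near the trigger box; x along it.
- cleaner: Loose small white plastic bottle of lens cleaner, 36 mm across, 85 mm high, standing beyond the rail; origin at the centre of its underside.
Things that resemble listed ones, but are neither listed nor needed, are in the scene too. Several things look just like the hex_driver: the one meant starts farthest to the robot's right.

How it is judged:
By the outcome, as a careful person would: the job done as asked, in the order asked, and still so for the second after the job is handed in, with the robot touching nothing.
It also fails if it takes over 45 s, if anything falls off the work surface, if the arm or the gripper's body presses on something with over 40 N, if the wrist force passes 120 N, or if a joint passes its speed limit or range.

## Working session

There is one attempt and no reset: what is moved stays moved. The work goes in short steps, Python scripts to look and compute and a shell command to move; the robot and the scene stay as the last step left them, time stands still between calls to the robot, and variables do not carry over. Pictures are saved under pics/ and viewed, and the job is handed in when it is done.

```bash
ls; mkdir -p pics; python3 - <<'E'
from cell import monitor, eyes
import cv2,json
print(monitor.get_state())
for n in ["scene","top","wrist"]:
    d=eyes.get_image(n); cv2.imwrite(f"pics/{n}0.png",d["img"][:,:,::-1])
    print(n,{k:v for k,v in d.items() if k!="img"})
E
```

```text
pics
{'clock': 0.0, 'joint_pos': array([-1.32020842e+00,  2.17795428e-01,  1.61497109e+00, -3.56169862e-05,
        1.31132488e+00, -1.12210023e-01]), 'joint_vel': array([-0.0004077 ,  0.00011106,  0.00245079, -0.0007614 ,  0.00057694,
        0.00016275]), 'joint_torque': array([-1.79625145e-03, -3.96852064e+01, -3.03853405e+01, -1.76162898e-04,
        9.55921831e-03,  5.47299976e-06]), 'position': array([ 0.22160093, -0.58349008,  0.2299234 ]), 'orientation': array([-3.08759413e+00, -5.66326301e-01,  3.25020039e-04]), 'wrist_force': array([ 0.00974222, -0.11695134, -0.07939357]), 'torque': array([-0.01940466, -0.02446519, -0.0304949 ]), 'grip_width': 1.0005349894335462}
scene {'fx': 483.4891497638401, 'fy': 483.4891497638401, 'cx': 316.86433644800525, 'cy': 233.18678215290208, 'cam_to_world': array([[-0.88165548, -0.31923769,  0.3475211 ,  0.86986869],
       [ 0.47189095, -0.59893306,  0.6469916 ,  0.68141867],
       [ 0.00159777,  0.73441575,  0.67869798,  0.77436838],
       [ 0.        ,  0.        ,  0.        ,  1.        ]])}
top {'fx': 518.7064019664829, 'fy': 518.7064019664829, 'cx': 323.88959133569284, 'cy': 236.59856596785383, 'cam_to_world': array([[-0.00625253,  0.99834021, -0.05725141,  0.44682392],
       [-0.99993534, -0.0067858 , -0.00912488,  0.03780333],
       [-0.00949823,  0.05719065,  0.99831809,  1.15994002],
       [ 0.        ,  0.        ,  0.        ,  1.        ]])}
wrist {'fx': 417.0429438272209, 'fy': 417.0429438272209, 'cx': 319.1784752435594, 'cy': 235.49478302733323, 'cam_to_world': array([[ 0.35440284,  0.89740198,  0.2628085 ,  0.28933991],
       [-0.93509197,  0.34050283,  0.09828956, -0.55794886],
       [-0.00128179, -0.28058422,  0.95982855,  0.37314671],
       [ 0.        ,  0.        ,  0.        ,  1.        ]])}
```

View pics/scene0.png

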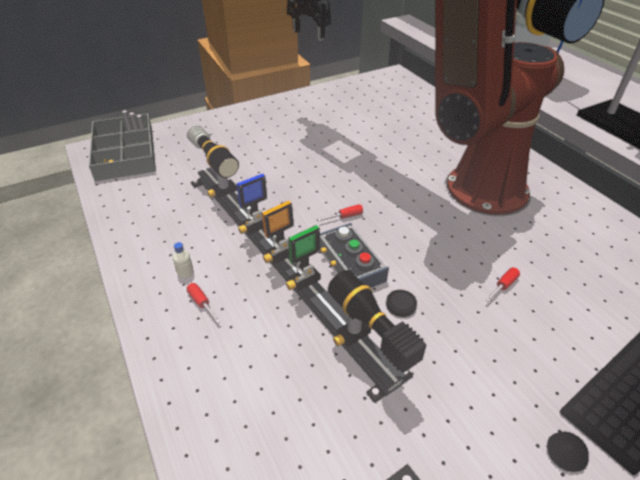

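View pics/top0.png

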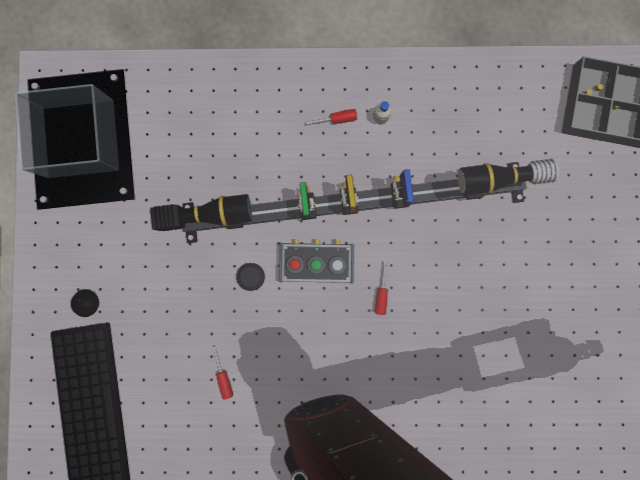

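View pics/wrist0.png

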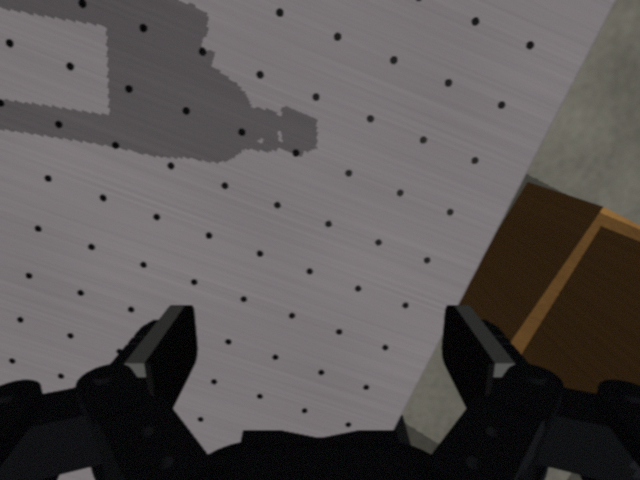

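In the top view, the green, amber and blue frames are at about (304,199), (349,193) and (406,186). The trigger box buttons are red (295,265), green (316,265) and white (338,266). I'll enlarge these to read pixels.

```bash
python3 - <<'E'
import cv2
t=cv2.imread("pics/top0.png"); s=cv2.imread("pics/scene0.png")
cv2.imwrite("pics/topc.png",cv2.resize(t[160:300,265:425],None,fx=5,fy=5,interpolation=cv2.INTER_CUBIC)[:600])
cv2.imwrite("pics/topc2.png",cv2.resize(t[230:300,265:365],None,fx=8,fy=8,interpolation=cv2.INTER_CUBIC))
cv2.imwrite("pics/scc.png",cv2.resize(s[165:285,225:385],None,fx=5,fy=5,interpolation=cv2.INTER_CUBIC))
E
```

```text
(no output)
```

View pics/topc.png

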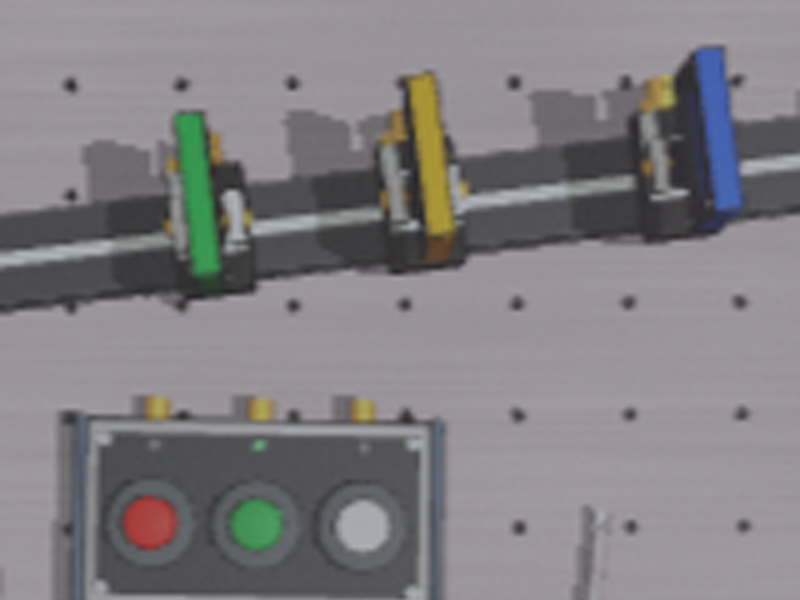

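View pics/topc2.png

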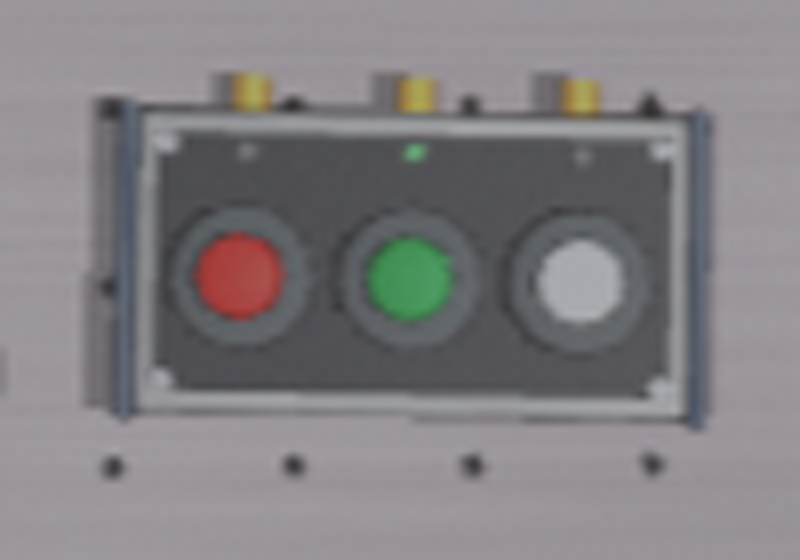

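View pics/scc.png

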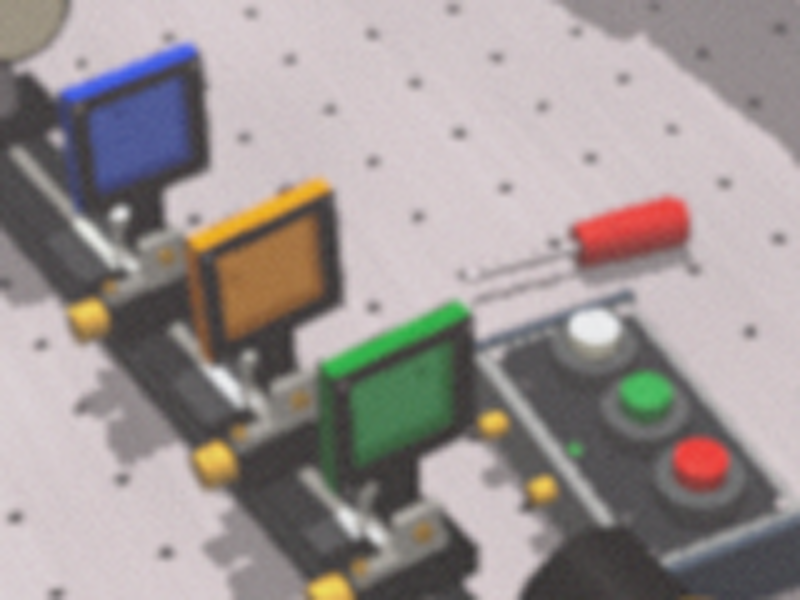

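```bash
cat > h.py <<'E'
import numpy as np
from scipy.optimize import least_squares
C={'scene':dict(f=483.489,cx=316.864,cy=233.187,T=np.array([[-0.88165548,-0.31923769,0.3475211,0.86986869],[0.47189095,-0.59893306,0.6469916,0.68141867],[0.00159777,0.73441575,0.67869798,0.77436838]])),
'top':dict(f=518.7064,cx=323.8896,cy=236.5986,T=np.array([[-0.00625253,0.99834021,-0.05725141,0.44682392],[-0.99993534,-0.0067858,-0.00912488,0.03780333],[-0.00949823,0.05719065,0.99831809,1.15994002]]))}
def proj(n,P):
    c=C[n];p=(np.atleast_2d(P)-c['T'][:,3])@c['T'][:,:3]
    return np.c_[c['cx']+c['f']*p[:,0]/-p[:,2],c['cy']-c['f']*p[:,1]/-p[:,2]]
def ray(n,u,v,z):
    c=C[n];d=c['T'][:,:3]@np.array([(u-c['cx'])/c['f'],-(v-c['cy'])/c['f'],-1]);o=c['T'][:,3]
    return o+d*(z-o[2])/d[2]
def uncrop(U,k,off): return (np.array(U)+.5)/k-.5+np.array(off)
def fpts(x,y,yaw,t,L):
    L=np.array(L,float)/1000
    X=L[:,0]*np.cos(t)+L[:,2]*np.sin(t);Z=-L[:,0]*np.sin(t)+L[:,2]*np.cos(t);Y=L[:,1]
    return np.c_[x+X*np.cos(yaw)-Y*np.sin(yaw),y+X*np.sin(yaw)+Y*np.cos(yaw),.072+Z]
E
python3 - <<'E'
from h import *
LT=[(32,6,92),(32,-6,92),(-32,-6,92),(-32,6,92)]
LS=[(32,-6,92),(32,6,92),(-32,6,92),(-32,-6,92),(32,6,28),(-32,6,28)]
D={'amber':([(406,78),(434,72),(453,234),(428,238)],[(187,240),(203,255),(332,190),(320,180),(213,357),(340,303)]),
'green':([(175,115),(204,112),(220,272),(192,278)],[(320,362),(330,377),(472,312),(460,302),(338,487),(475,432)]),
'blue':([(696,50),(724,46),(742,208),(714,214)],[(62,92),(72,105),(200,55),(190,45),(80,210),(210,160)])}
for k,(a,b) in D.items():
    a=uncrop(a,5,(265,160));b=uncrop(b,5,(225,165))
    f=lambda q,w=(1,1):np.r_[w[0]*(proj('top',fpts(*q,LT))-a).ravel(),w[1]*(proj('scene',fpts(*q,LS))-b).ravel()]
    for w in((1,1),(1,.01),(.01,1)):
        r=least_squares(lambda q:f(q,w),[.5,0,0,0]);print(k,w,r.x.round(4),np.sqrt(np.mean(r.fun**2)).round(2))
    print(f(least_squares(f,[.5,0,0,0]).x).reshape(-1,2).round(1).tolist())
for n,p in dict(red=(240,277),green=(411,279),white=(581,282)).items():
    print(n,ray('top',*uncrop(p,8,(265,230)),.06).round(4))
for n,p in dict(red=(702,460),green=(647,394),white=(594,328)).items():
    print(n,ray('scene',*uncrop(p,5,(225,165)),.06).round(4))
E
```

```text
amber (1, 1) [ 0.5892 -0.0056  0.127   0.0298] 0.88
amber (1, 0.01) [ 0.586  -0.0061  0.1142  0.0725] 0.22
amber (0.01, 1) [ 0.5899 -0.0055  0.1526  0.0136] 0.81
[[-0.5, 0.0], [-0.0, 0.4], [0.8, 0.4], [-0.4, 0.5], [-1.1, -0.8], [-1.1, -0.5], [0.6, -0.3], [-0.3, -1.4], [-0.1, 2.6], [0.8, 0.6]]
green (1, 1) [0.5765 0.0845 0.0891 0.0097] 0.75
green (1, 0.01) [0.5711 0.0839 0.1014 0.0781] 0.14
green (0.01, 1) [0.5762 0.0842 0.081  0.0048] 0.68
[[-0.0, 0.2], [0.3, 0.2], [0.2, 0.9], [-0.4, 0.3], [-1.4, -0.5], [-0.1, 0.2], [0.7, 0.2], [-0.4, -1.4], [-0.2, 2.2], [0.2, 0.1]]
blue (1, 1) [ 6.011e-01 -1.169e-01  1.010e-01  3.000e-04] 0.89
blue (1, 0.01) [ 0.601  -0.117   0.0945  0.0086] 0.16
blue (0.01, 1) [ 0.6015 -0.1171  0.1208 -0.013 ] 0.84
[[-0.4, 0.2], [0.2, 0.3], [0.4, 0.6], [-0.1, 0.1], [-1.5, -0.8], [-0.8, -0.5], [0.4, -0.6], [-0.4, -1.3], [0.8, 2.1], [0.4, 1.8]]
red [0.4518 0.1104 0.06  ]
green [0.451  0.0651 0.06  ]
white [0.4499 0.0201 0.06  ]
red [0.4499 0.1102 0.06  ]
green [0.4494 0.0658 0.06  ]
white [0.4482 0.0193 0.06  ]
```

Amber is the middle frame at (349,193) in the top view, with amber bands. The filter nearest the lens is green and the one nearest the lamp is blue. Amber's pivot comes out near (0.588, -0.006), with yaw about 0.115 and tilt about 0.04. The green button is near (0.450, 0.065). Next I'll move to a point in front of the amber edge with the fingers shut.

```bash
python3 -m creep '[[[47.6,-42.9,1,0,0,0.25,-1],[47.6,-42.9,1,0,0,0.25,-1],[47.6,-42.9,1,0,0,0.25,-1],[47.6,-42.9,1,0,0,0.25,-1],[47.6,-42.9,1,0,0,0.25,-1],[47.6,-42.9,1,0,0,0.25,-1],[47.6,-42.9,1,0,0,0.25,-1],[47.6,-42.9,1,0,0,0.25,-1],[47.6,-42.9,1,0,0,0.25,-1],[47.6,-42.9,1,0,0,0.25,-1],[47.6,-42.9,1,0,0,0.25,-1],[47.6,-42.9,1,0,0,0.25,-1],[47.6,-42.9,1,0,0,0.25,-1],[47.6,-42.9,1,0,0,0.25,-1],[47.6,-42.9,1,0,0,0.25,-1],[47.6,-42.9,1,0,0,0.25,-1],[47.6,-42.9,1,0,0,0.25,-1],[47.6,-42.9,1,0,0,0.25,-1],[47.6,-42.9,1,0,0,0.25,-1],[47.6,-42.9,1,0,0,0.25,-1]]]'
cat > look.py <<'E'
from cell import monitor, eyes
import cv2,sys
n,name=sys.argv[1:3]
im=eyes.get_image(n)["img"][:,:,::-1]
if len(sys.argv)>3:
    x,y,w,h,k=map(int,sys.argv[3:]); im=cv2.resize(im[y:y+h,x:x+w],None,fx=k,fy=k,interpolation=cv2.INTER_CUBIC)
cv2.imwrite(f"pics/{name}.png",im)
s=monitor.get_state();print(s['clock'],s['position'],s['orientation'],s['wrist_force'],s['grip_width'])
E
python3 look.py wrist w1; python3 look.py top t1 265 130 160 120 5
```

```text
clock: 1.82
position: [0.514, -0.0155, 0.2211]
orientation: [3.136, 0.175, -0.001]
wrist_force: [0.2, -0.0, -0.2]
grip_width: -0.002
1.8667 [ 0.5140556  -0.01560593  0.22117556] [ 3.13651308e+00  1.73874100e-01 -6.84260918e-04] [-0.60071384  0.14306886 -0.12180021] 0.000694524537150725
1.9167 [ 0.51415341 -0.0156059   0.22126902] [ 3.13651172e+00  1.73754128e-01 -3.47513433e-04] [-0.1402167   0.29998908 -0.30124463] -5.2142351508392756e-05
```

View pics/w1.png

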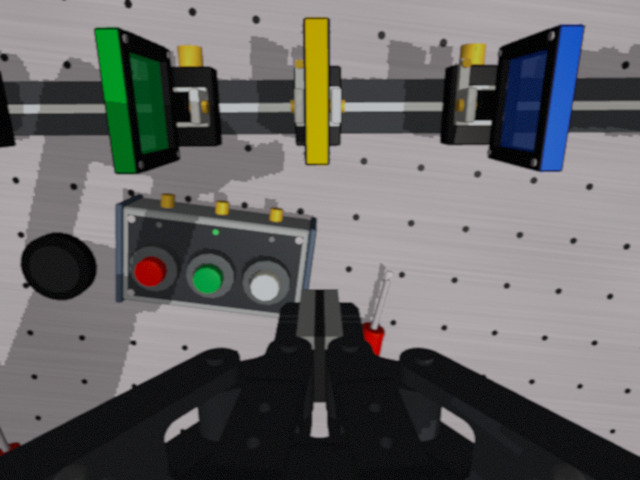

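View pics/t1.png

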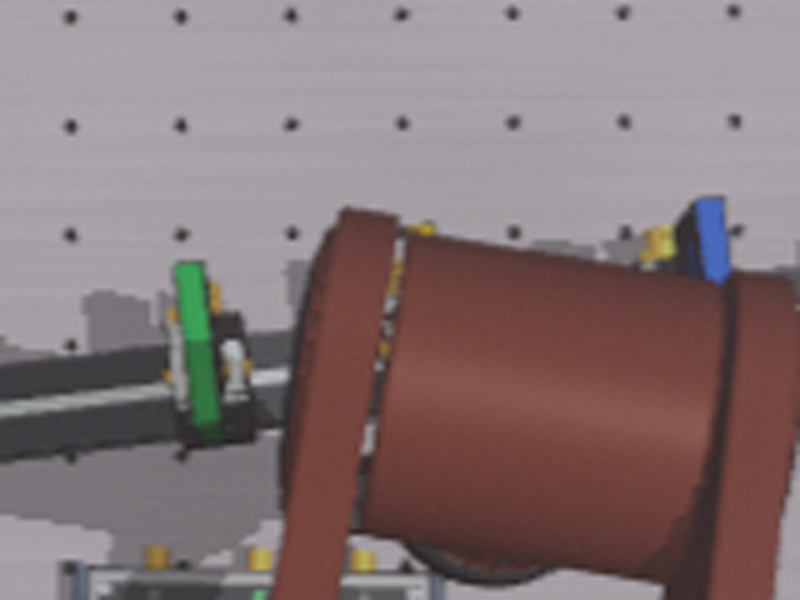

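```bash
python3 -m creep '[[[0,-0.1,3,0,0,0,-1],[0,-0.1,6,0,0,0,-1],[0,-0.1,7.7,0,0,0,-1],[1.5,-0.1,7.7,0,0,0,-1],[1.5,-0.1,7.7,0,0,0,-1]]]'
python3 look.py wrist w2; python3 look.py scene s2 225 165 160 120 5
```

```text
clock: 2.33
position: [0.5294, -0.0125, 0.1429]
orientation: [-3.136, -0.174, 0.002]
wrist_force: [0.5, -0.1, 0.6]
grip_width: 0.001
2.3833 [ 0.52970193 -0.01259799  0.14413099] [ 3.13663262e+00  1.75010644e-01 -1.06545472e-04] [0.3878087  0.09806572 0.33842589] -0.0014362526645290395
2.4333 [ 0.52976361 -0.01253469  0.14482473] [3.13636611e+00 1.75260626e-01 1.05387831e-03] [ 0.63457103 -0.11235892  0.97510443] -0.0008981747448979046
```

View pics/w2.png

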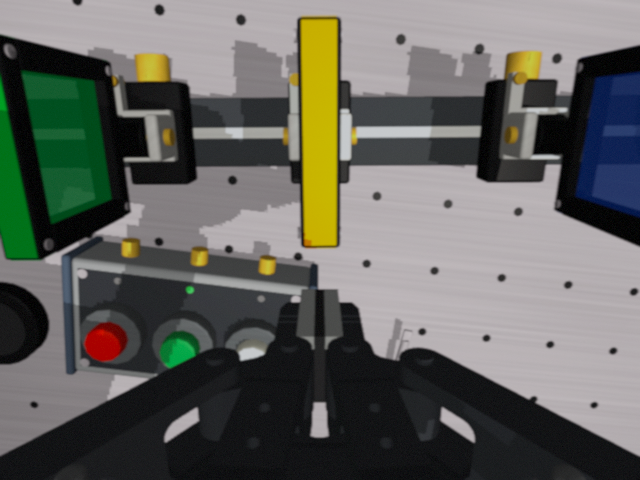

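View pics/s2.png

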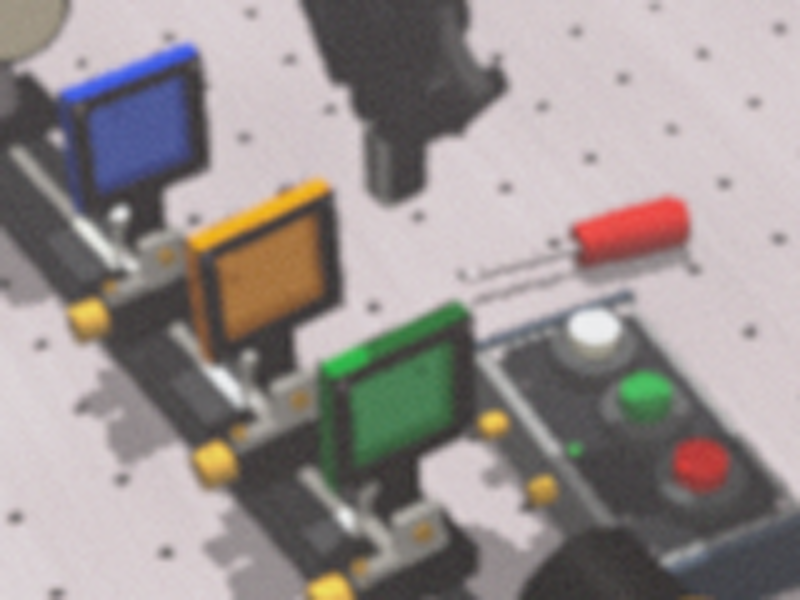

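The fingertip is centred on the amber edge (columns 300-340 against finger columns 298-342) and clear of both neighbours. I'll start the push gently.

```bash
python3 -m creep '[[[0.5,0,0,0,0,0,-1],[1,0,0,0,0,0,-1],[1.3,0,0,0,0,0,-1],[1.6,0,0,0,0,0,-1],[1.9,0,-0.1,0,0,0,-1],[2.2,0,-0.2,0,0,0,-1],[2.5,0,-0.3,0,0,0,-1],[2.8,0,-0.4,0,0,0,-1],[3.1,0,-0.5,0,0,0,-1],[3.4,0,-0.55,0,0,0,-1],[3.6,0,-0.6,0,0,0,-1]]]'
python3 look.py wrist w3; python3 look.py scene s3 225 165 160 120 5
```

```text
clock: 3.35
position: [0.5654, -0.0075, 0.1502]
orientation: [-3.136, -0.177, 0.0]
wrist_force: [-0.9, 0.5, 0.1]
grip_width: 0.001
3.4 [ 0.56576927 -0.00747005  0.15037115] [-3.13645147e+00 -1.77063167e-01 -7.14129915e-04] [-1.50058138  0.45422019 -0.55397905] 0.00046308818167957027
3.45 [ 0.5657062  -0.00749108  0.15036232] [-3.13648950e+00 -1.77059936e-01 -1.16922015e-03] [-0.30283322  0.26216401 -0.40673968] 0.0034336136589156606
```

View pics/w3.png

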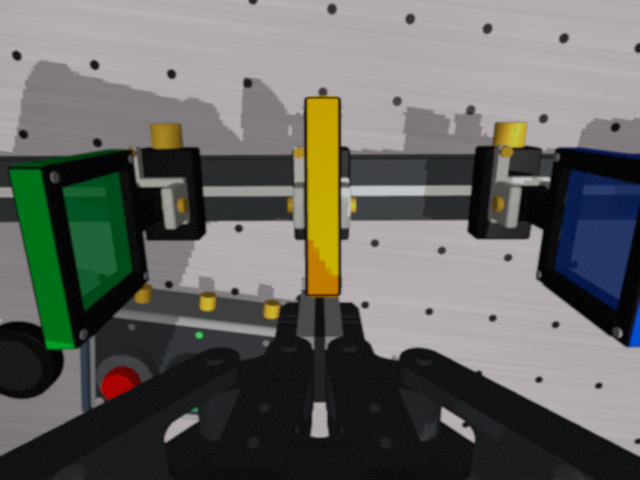

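View pics/s3.png

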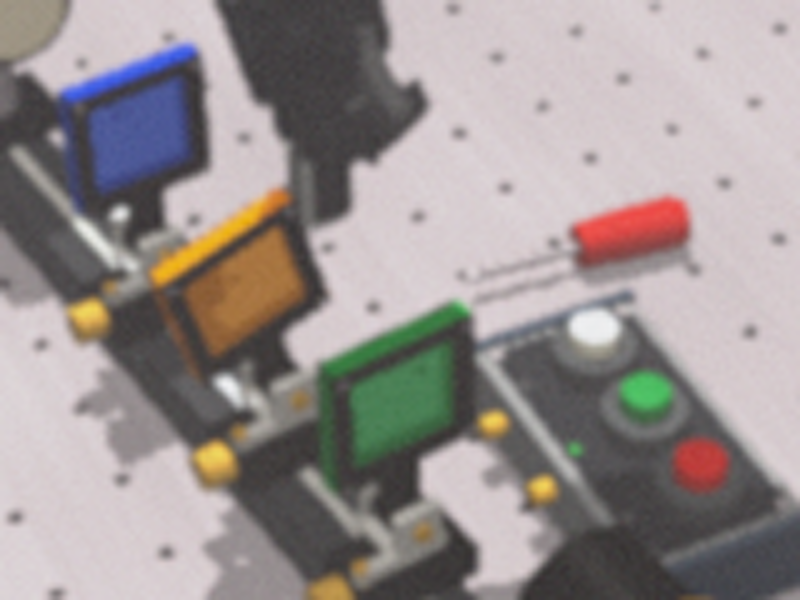

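The frame is tipping (about 15°) with around 1 N on the wrist. Green and blue are unmoved. I'll continue along the arc.

```bash
python3 -m creep '[[[0.4,0.1,0,0,0,0,-1],[0.8,0.1,-0.05,0,0,0,-1],[1.2,0.1,-0.05,0,0,0,-1],[1.6,0.1,-0.05,0,0,0,-1],[2.0,0.1,-0.05,0,0,0,-1],[2.4,0.1,0,0,0,0,-1],[2.8,0.1,0.1,0,0,0,-1],[3.2,0.1,0.2,0,0,0,-1],[3.6,0.1,0.3,0,0,0,-1],[4.0,0.1,0.45,0,0,0,-1],[4.4,0.1,0.75,0,0,0,-1],[4.8,0.1,1.0,0,0,0,-1],[5.2,0.1,1.2,0,0,0,-1],[5.5,0.1,1.3,0,0,0,-1],[5.8,0.1,1.45,0,0,0,-1]]]'
python3 look.py wrist w4; python3 look.py scene s4 225 165 160 120 5
```

```text
clock: 4.7
position: [0.6229, -0.0023, 0.1352]
orientation: [3.136, 0.177, -0.002]
wrist_force: [-0.3, -0.2, 0.3]
grip_width: 0.001
4.75 [ 0.62317773 -0.00217644  0.13493837] [ 3.13644068e+00  1.77008362e-01 -1.02491438e-03] [0.80165103 0.48016197 0.19292787] 0.0006397917486523963
4.8 [ 0.6229256  -0.00204232  0.13504461] [-3.13646491e+00 -1.77014839e-01  1.19317750e-03] [ 0.45774922  0.24810036 -0.20992034] -0.00119016251624638
```

View pics/w4.png

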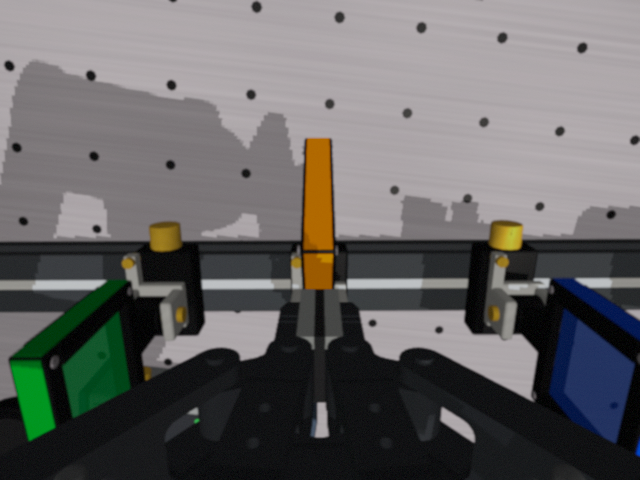

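View pics/s4.png

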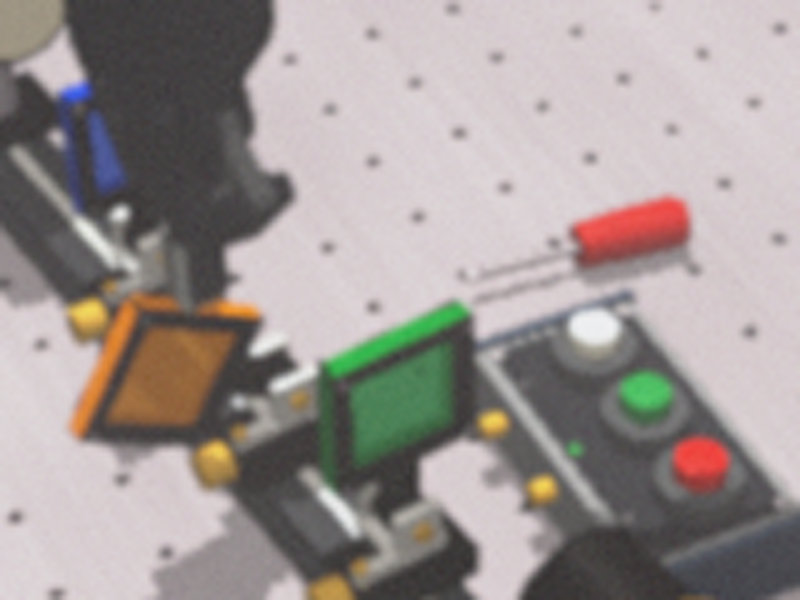

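It's at about 60-65° and behaving. Now the last part, mostly downward.

```bash
python3 -m creep '[[[0.4,0,0.35,0,0,0,-1],[0.8,0,0.7,0,0,0,-1],[1.2,0,1.1,0,0,0,-1],[1.5,0,1.45,0,0,0,-1],[1.8,0,1.8,0,0,0,-1],[2.0,0,2.1,0,0,0,-1],[2.2,0,2.4,0,0,0,-1],[2.4,0,2.7,0,0,0,-1],[2.5,0,2.9,0,0,0,-1]]]'
python3 look.py scene s5 225 165 160 120 5
```

```text
clock: 5.55
position: [0.6481, 0.0008, 0.1065]
orientation: [-3.137, -0.177, -0.001]
wrist_force: [0.4, 0.5, 1.5]
grip_width: -0.002
5.6 [0.64794683 0.00080512 0.10612566] [-3.13654692e+00 -1.77111310e-01  6.24360631e-05] [ 0.73169369 -0.12953777  1.4913427 ] -0.0025154676236942798
```

View pics/s5.png

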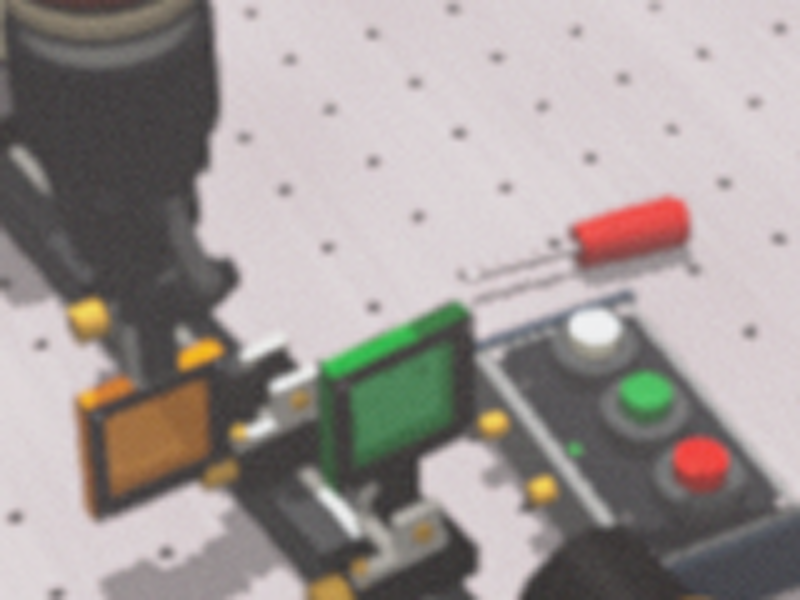

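```bash
python3 -m creep '[[[0.2,0,0.1,0,0,0,-1],[0.2,0,0.15,0,0,0,-1],[0.2,0,0.2,0,0,0,-1],[0.2,0,0.2,0,0,0,-1]]]'
```

```text
clock: 5.93
position: [0.6496, 0.001, 0.1047]
orientation: [3.137, 0.177, -0.001]
wrist_force: [0.2, -0.5, -0.9]
grip_width: 0.001
```

```bash
python3 -m creep '[[[0,0,0.1,0,0,0,-1],[0,0,0.15,0,0,0,-1],[0,0,0.2,0,0,0,-1],[0,0,0.2,0,0,0,-1]]]'
```

```text
clock: 6.27
position: [0.6499, 0.001, 0.1041]
orientation: [3.136, 0.177, 0.0]
wrist_force: [-2.0, 1.1, 6.4]
grip_width: -0.003
```

The stop is felt: 6.4 N up at z = 0.104, which is the height expected when fully down. I'll add a touch more, then lift.

```bash
python3 -m creep '[[[0,0,0.1,0,0,0,-1],[0,0,0.1,0,0,0,-1]]]'; python3 -m creep '[[[0,0,-1,0,0,0,-1],[0,0,-3,0,0,0,-1],[0,0,-6,0,0,0,-1],[0,0,-9,0,0,0,-1],[0,0,-11,0,0,0,-1],[-4,0,-11,0,0,0,-1],[-8,0,-11,0,0,0,-1],[-12,0,-11,0,0,0,-1],[-13,0,-11,0,0,0,-1]]]'
python3 look.py scene s6 225 165 160 120 5;python3 look.py wrist w6
```

```text
clock: 6.43
position: [0.6499, 0.001, 0.104]
orientation: [3.136, 0.177, -0.0]
wrist_force: [-3.6, -0.6, 9.8]
grip_width: -0.004
clock: 7.18
position: [0.5137, -0.0133, 0.2093]
orientation: [-3.135, -0.177, 0.013]
wrist_force: [-0.1, 0.4, -1.0]
grip_width: -0.001
7.2333 [ 0.51493578 -0.01346391  0.21006556] [-3.13594353 -0.17640462  0.00932953] [-2.26012071  0.2849038  -0.64922946] -0.0051784473506031456
7.2833 [ 0.51824969 -0.01359258  0.21123242] [-3.13644542e+00 -1.76064097e-01  1.85878826e-03] [-0.17697325  0.40281842  0.73347304] 0.00041539265899342623
```

View pics/s6.png

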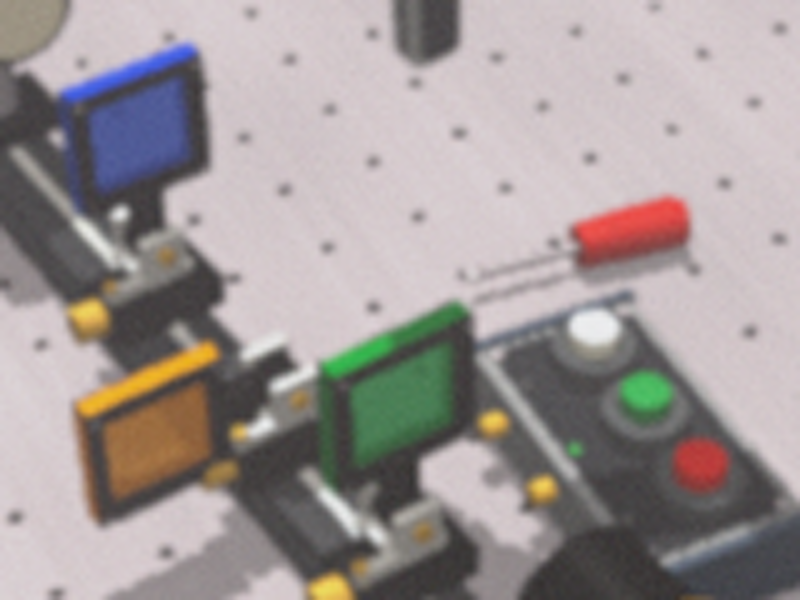

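View pics/w6.png

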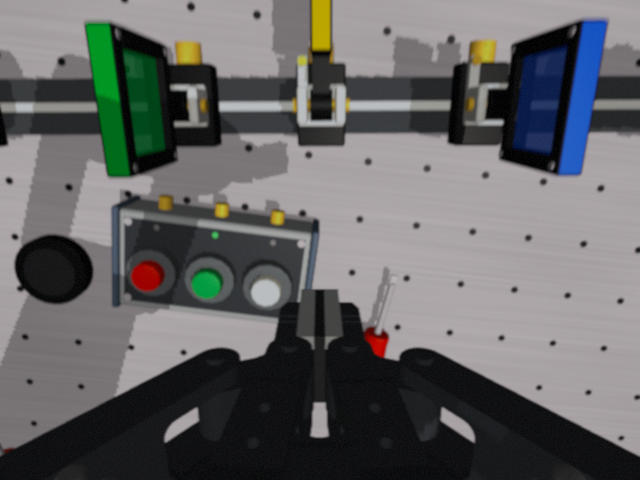

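Amber is fully down: its band now lies level at crop (80-220, 350-415). Green and blue stand as before. Of the three buttons, in the wrist view, red is at (146,276), green at (206,284) and white at (266,293). The middle green one is the target. I'll move over it.

```bash
python3 -m creep '[[[-2,-3,0,0,0,0,-1],[-4,-6,0,0,0,0,-1],[-6,-8.6,0,0,0,0,-1],[-6,-8.6,3,0,0,0,-1],[-6,-8.6,6,0,0,0,-1],[-6,-8.6,9,0,0,0,-1],[-6,-8.6,10,0,0,0,-1],[-6,-8.6,10,0,0,0,-1],[-6,-8.6,10,0,0,0,-1]]]'
python3 look.py scene s7 225 165 160 120 5;python3 look.py wrist w7
```

```text
clock: 8.03
position: [0.4525, 0.0651, 0.1123]
orientation: [-3.137, -0.177, -0.001]
wrist_force: [-0.3, -0.1, 1.1]
grip_width: -0.001
8.0833 [0.45340837 0.06501854 0.11335368] [3.13646972 0.17681072 0.00446145] [-0.17643874 -0.28294682  0.24392593] 0.00139952144973975
8.1333 [0.45371454 0.06497203 0.11384938] [3.13641839 0.17661195 0.0062811 ] [0.19996618 1.01804077 0.54299702] 0.0035610195617660763
```

View pics/s7.png

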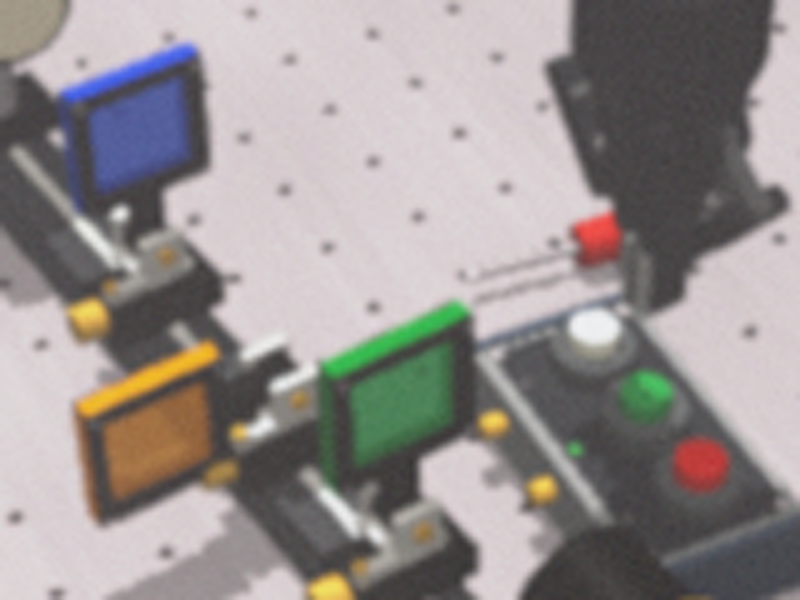

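View pics/w7.png

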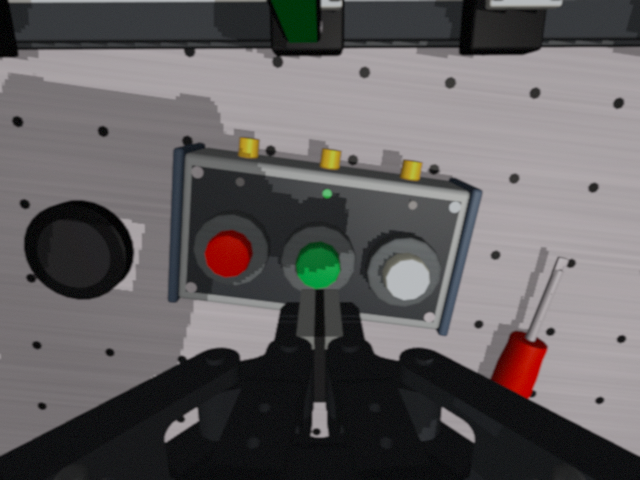

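```bash
python3 - <<'E'
from cell import monitor, eyes
import numpy as np
from h import *
d=eyes.get_image("wrist");C['w']=dict(f=d['fx'],cx=d['cx'],cy=d['cy'],T=np.array(d['cam_to_world'])[:3])
print(ray('w',318,266,.06),ray('w',228,254,.06),monitor.get_state()['position'])
E
```

```text
[0.45263955 0.0657909  0.06      ] [0.45396311 0.11106589 0.06      ] [0.4536854  0.06496175 0.1140001 ]
```

```bash
python3 -m creep '[[[-0.2,-0.05,2,0,0,0,-1],[-0.2,-0.05,4,0,0,0,-1],[-0.2,-0.05,5,0,0,0,-1],[-0.2,-0.05,5.3,0,0,0,-1],[-0.2,-0.05,5.5,0,0,0,-1],[-0.2,-0.05,5.7,0,0,0,-1],[-0.2,-0.05,5.8,0,0,0,-1],[-0.2,-0.05,5.8,0,0,0,-1]]]'
```

```text
clock: 8.85
position: [0.4498, 0.0652, 0.0577]
orientation: [3.136, 0.178, -0.004]
wrist_force: [-9.6, -0.2, 22.3]
grip_width: -0.001
```

```bash
python3 look.py scene s8 305 185 100 75 8; python3 look.py wrist w8
```

```text
8.9 [0.44977132 0.06521582 0.05772545] [ 3.13617275  0.17781236 -0.00314649] [-8.75756715 -0.66922739 22.84246903] -0.00445384057412262
8.95 [0.44978603 0.06520543 0.05773843] [ 3.13609900e+00  1.77915208e-01 -2.94367946e-03] [-10.34478833   0.11410134  21.33155906] 0.0002589339827219624
```

View pics/s8.png

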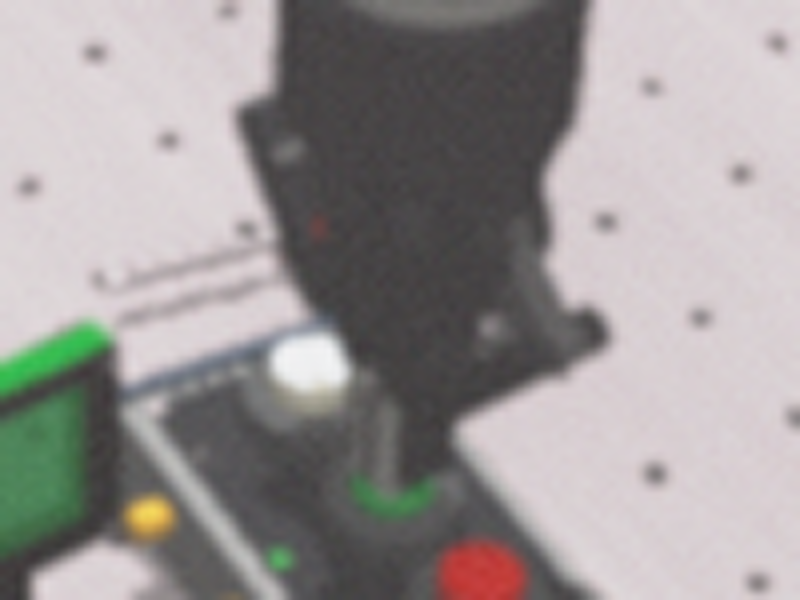

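View pics/w8.png

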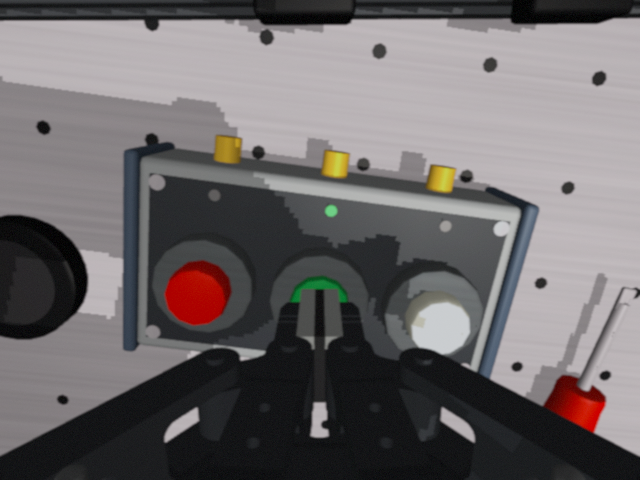

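22 N with a sideways part is more than the button alone should give. I'll check for another contact before pressing further.

```bash
python3 look.py scene s9; python3 look.py top t9 240 130 160 120 5; python3 - <<'E'
from cell import monitor
s=monitor.get_state();print(s['joint_pos'],s['joint_torque'],s['torque'])
E
```

```text
9.0 [0.44980353 0.06520911 0.05776174] [ 3.13609496e+00  1.77890366e-01 -2.70163587e-03] [-9.26137547 -0.63601523 22.13476904] 0.00044976989330935307
9.05 [0.44977579 0.06520646 0.05774404] [ 3.13609822e+00  1.77936482e-01 -2.74896228e-03] [-10.61195844  -1.00724847  21.40792001] -0.0011898667806600957
[-1.02826316e-02  9.09091376e-02  2.12593128e+00 -7.07306562e-04
  9.26468655e-01  1.44758422e+00] [-2.87024500e-01 -2.01152283e+01 -2.16747040e+01  2.17998563e-01
 -3.06037568e+00 -3.68044086e-03] [-0.13513054  1.73171723  0.00318404]
```

View pics/s9.png

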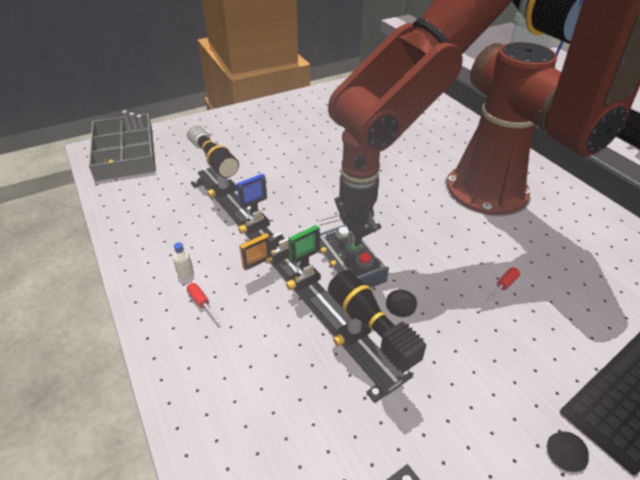

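View pics/t9.png

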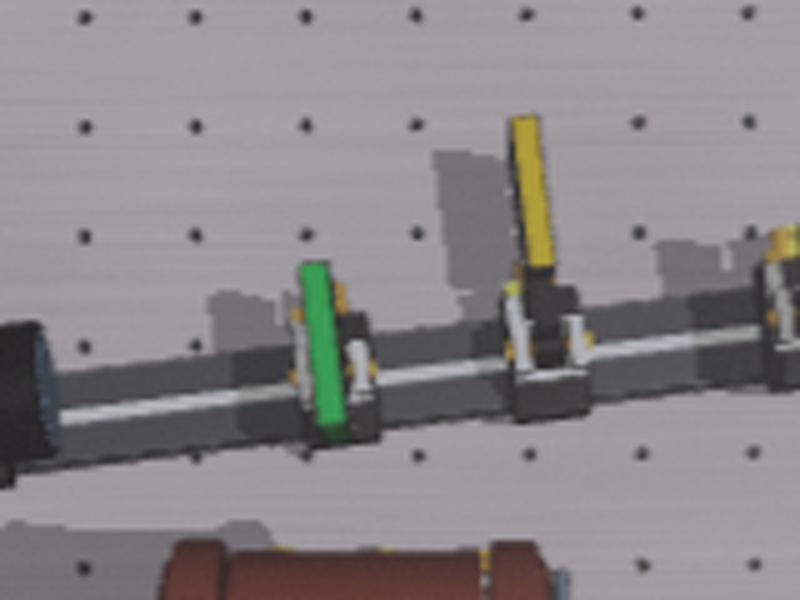

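```bash
python3 - <<'E'
import cv2,numpy as np
a=cv2.imread("pics/s9.png")[225:275,325:385]; 
from h import *
b=cv2.imread("pics/scene0.png")[225:275,325:385]
k=lambda i:cv2.resize(i,None,fx=6.5,fy=6.5,interpolation=cv2.INTER_CUBIC)
cv2.imwrite("pics/cmp.png",np.hstack([k(b),k(a)]))
w=cv2.imread("pics/w8.png")[230:340,150:490];cv2.imwrite("pics/w8c.png",cv2.resize(w,None,fx=2.3,fy=2.3))
th=np.linspace(0,6.28,73)
for c in [(.4505,.0655),(.451,.1105)]:
  for z in(.060,.0577,.054):
    p=proj('scene',np.c_[c[0]+.0115*np.cos(th),c[1]+.0115*np.sin(th),0*th+z]);print(c,z,p.min(0).round(1),p.max(0).round(1), ((p.max(0)-[325,225])*6.5).round())
E
```

```text
(0.4505, 0.0655) 0.06 [348.1 239.7] [358.9 247.2] [220. 145.]
(0.4505, 0.0655) 0.0577 [348.  240.5] [358.8 248. ] [220. 150.]
(0.4505, 0.0655) 0.054 [348.  241.8] [358.7 249.3] [219. 158.]
(0.451, 0.1105) 0.06 [359.  252.9] [370.2 260.9] [294. 233.]
(0.451, 0.1105) 0.0577 [359.  253.7] [370.1 261.7] [293. 238.]
(0.451, 0.1105) 0.054 [358.9 255. ] [370.  262.9] [292. 246.]
```

View pics/cmp.png

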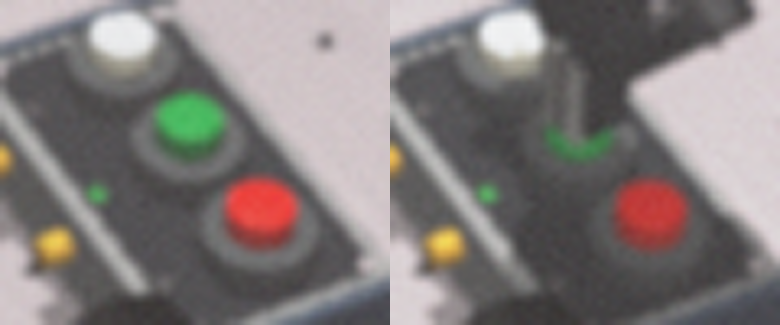

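View pics/w8c.png

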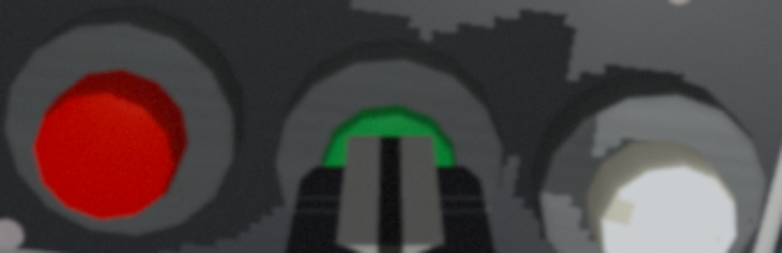

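```bash
python3 - <<'E'
import cv2,numpy as np
i=cv2.imread("pics/w8.png")
k=lambda x,y:cv2.resize(i[y:y+60,x:x+78],None,fx=5,fy=5,interpolation=cv2.INTER_CUBIC)
cv2.imwrite("pics/w8d.png",np.clip(1.6*np.hstack([k(165,252),k(280,252)]).astype(float),0,255).astype('uint8'))
print(i[268:296,319,:].tolist()); print(i[248:275,203].tolist())
E
```

```text
[[75, 75, 70], [72, 71, 68], [73, 74, 70], [73, 74, 69], [73, 72, 70], [73, 72, 70], [71, 73, 68], [63, 72, 56], [42, 73, 34], [32, 76, 12], [30, 79, 8], [37, 90, 14], [47, 109, 15], [56, 124, 19], [59, 130, 24], [58, 129, 24], [58, 128, 20], [58, 128, 17], [55, 127, 17], [54, 127, 16], [49, 114, 16], [32, 75, 16], [16, 26, 15], [15, 14, 17], [18, 16, 18], [18, 18, 18], [21, 17, 20], [10, 8, 13]]
[[75, 75, 70], [76, 76, 72], [74, 72, 70], [75, 76, 73], [75, 74, 71], [74, 72, 71], [72, 73, 70], [71, 72, 68], [72, 72, 67], [71, 70, 69], [72, 72, 70], [65, 64, 78], [42, 43, 89], [12, 14, 97], [0, 4, 100], [0, 4, 101], [7, 8, 103], [4, 5, 104], [4, 6, 104], [1, 8, 105], [3, 5, 107], [6, 12, 111], [2, 5, 115], [0, 4, 120], [2, 12, 136], [5, 20, 160], [15, 23, 176]]
```

View pics/w8d.png

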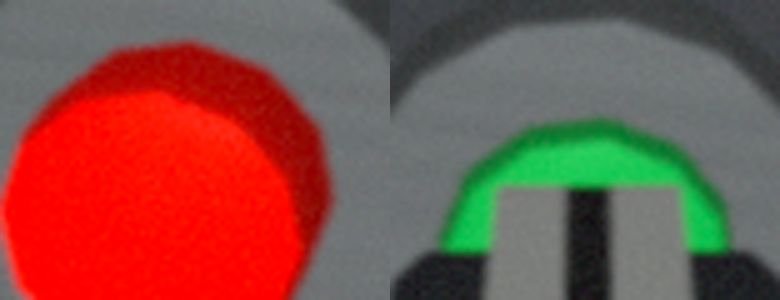

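```bash
python3 -m creep '[[[0,0,0.1,0,0,0,-1],[0,0,0.1,0,0,0,-1],[0,0,0.1,0,0,0,-1]]]'; python3 look.py wrist w10 280 252 78 60 8
```

```text
clock: 9.3
position: [0.4498, 0.0652, 0.0576]
orientation: [3.136, 0.178, -0.004]
wrist_force: [-12.9, -0.6, 28.2]
grip_width: 0.002
9.35 [0.44979612 0.06523175 0.05759802] [ 3.13608985  0.17812089 -0.00384703] [-13.1051818   -0.71338483  27.35184308] 0.002476544675436268
```

View pics/w10.png

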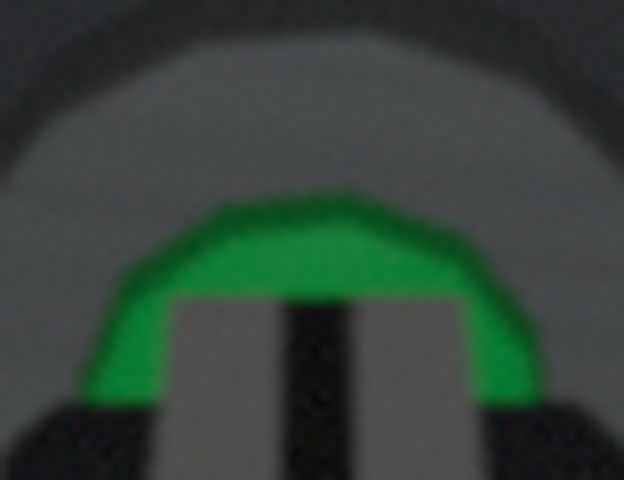

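```bash
python3 - <<'E'
from cell import monitor, eyes
import numpy as np,cv2
from h import *
d=eyes.get_image("wrist");im=d['img'];C['w']=dict(f=d['fx'],cx=d['cx'],cy=d['cy'],T=np.array(d['cam_to_world'])[:3])
th=np.linspace(0,2*np.pi,145)
def ring(c,z,r): return proj('w',np.c_[c[0]+r*np.cos(th),c[1]+r*np.sin(th),0*th+z])
for n,c in dict(red=(.4512,.1105),green=(.4505,.0655),white=(.4495,.0200)).items():
    for z,r in((.06,.0115),(.0577,.0115),(.056,.0115),(.054,.0115),(.054,.0195),(.052,.0195)):
        p=ring(c,z,r);print(n,z,r,'top row %.1f left %.1f right %.1f'%(p[:,1].min(),p[:,0].min(),p[:,0].max()))
# tip
s=monitor.get_state();R=cv2.Rodrigues(s['orientation'])[0];p=s['position']
for dx in(0,.006,.008,.011):print(dx,proj('w',p+R@np.array([dx,0,0])).round(1))
cv2.imwrite('pics/w11.png',cv2.resize(im[220:340,120:500,::-1],None,fx=2.1,fy=2.1))
E
```

```text
red 0.06 0.0115 top row 270.8 left 167.0 right 229.7
red 0.0577 0.0115 top row 268.5 left 169.2 right 231.0
red 0.056 0.0115 top row 266.9 left 170.7 right 231.9
red 0.054 0.0115 top row 265.0 left 172.5 right 233.0
red 0.054 0.0195 top row 244.6 left 151.3 right 253.9
red 0.052 0.0195 top row 243.0 left 153.3 right 254.7
green 0.06 0.0115 top row 285.6 left 288.8 right 350.7
green 0.0577 0.0115 top row 283.1 left 289.2 right 350.2
green 0.056 0.0115 top row 281.3 left 289.5 right 349.9
green 0.054 0.0115 top row 279.3 left 289.9 right 349.5
green 0.054 0.0195 top row 259.3 left 269.1 right 370.3
green 0.052 0.0195 top row 257.5 left 269.7 right 369.7
white 0.06 0.0115 top row 300.9 left 409.0 right 470.3
white 0.0577 0.0115 top row 298.2 left 407.7 right 468.2
white 0.056 0.0115 top row 296.3 left 406.8 right 466.7
white 0.054 0.0115 top row 294.1 left 405.8 right 464.9
white 0.054 0.0195 top row 274.6 left 385.3 right 485.6
white 0.052 0.0195 top row 272.6 left 384.5 right 483.7
0 [[320.2 313. ]]
0.006 [[320.2 298.4]]
0.008 [[320.2 293.5]]
0.011 [[320.2 286. ]]
```

View pics/w11.png

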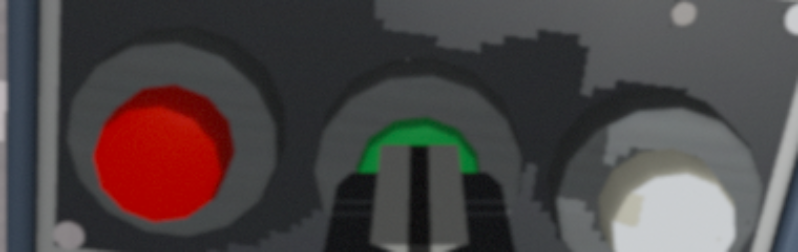

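Pressing another millimetre raised the force from 22 to 28 N with almost no motion, so this is a hard stop. The green cap side shows 4.5 px against 13 px on the released red one, a drop of about 6-7 mm, so it is fully down. I'll draw back straight up and away.

```bash
python3 -m creep '[[[0,0,-0.5,0,0,0,-1],[0,0,-2,0,0,0,-1],[0,0,-5,0,0,0,-1],[0,0,-9,0,0,0,-1],[0,0,-13,0,0,0,-1],[0,0,-16,0,0,0,-1],[-3,0,-18,0,0,0,-1],[-6,0,-20,0,0,0,-1],[-7,0,-20,0,0,0,-1],[-7,0,-20,0,0,0,-1],[-7,0,-20,0,0,0,-1]]]'
python3 look.py wrist w12;python3 look.py scene s12; python3 look.py top t12
python3 - <<'E'
import cv2
t=cv2.imread("pics/t12.png");s=cv2.imread("pics/s12.png")
cv2.imwrite("pics/t12c.png",cv2.resize(t[130:230,280:420],None,fx=5.5,fy=5.5,interpolation=cv2.INTER_CUBIC))
cv2.imwrite("pics/s12c.png",cv2.resize(s[165:285,225:385],None,fx=5,fy=5,interpolation=cv2.INTER_CUBIC))
E
```

```text
clock: 10.32
position: [0.3801, 0.0574, 0.2539]
orientation: [3.136, 0.177, 0.005]
wrist_force: [0.8, 0.1, -0.2]
grip_width: 0.001
10.3667 [0.38015099 0.05747517 0.2532178 ] [3.13656914e+00 1.76886428e-01 2.65172741e-03] [ 0.69022881 -0.13943643  0.59437817] 0.000979566669757307
10.4167 [0.38008009 0.05746274 0.25267946] [-3.13652752e+00 -1.76888835e-01 -3.19560077e-04] [-1.02461754 -0.50486777 -0.21566242] 0.0015748989253823826
10.4667 [0.37997573 0.0574819  0.25233985] [-3.13644182e+00 -1.76984178e-01  1.33201378e-03] [ 0.03076779  0.27132349 -0.24861621] -0.00038302836864886354
```

View pics/w12.png

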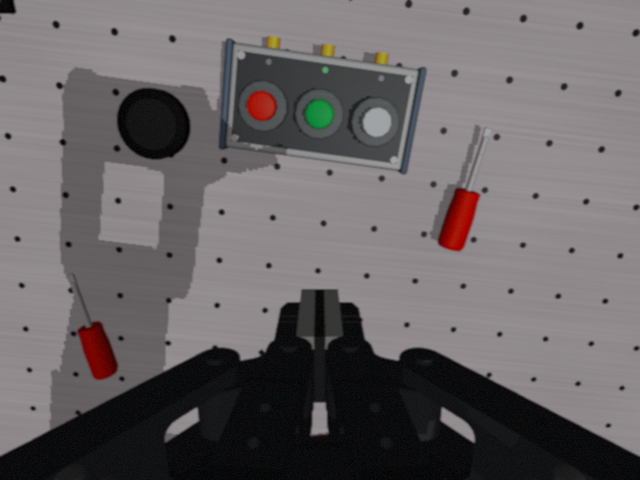

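View pics/t12.png

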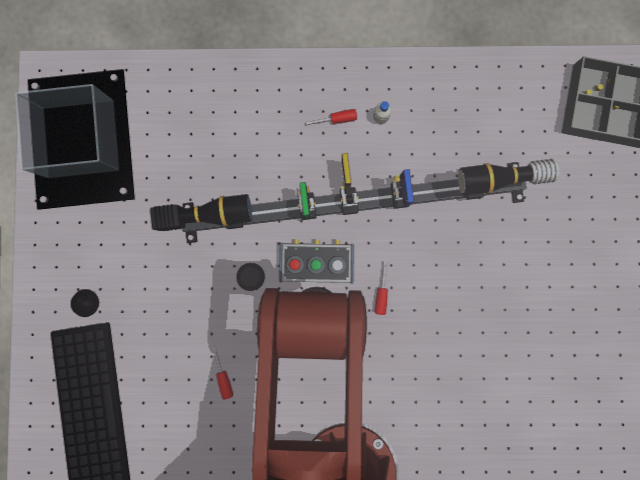

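View pics/t12c.png

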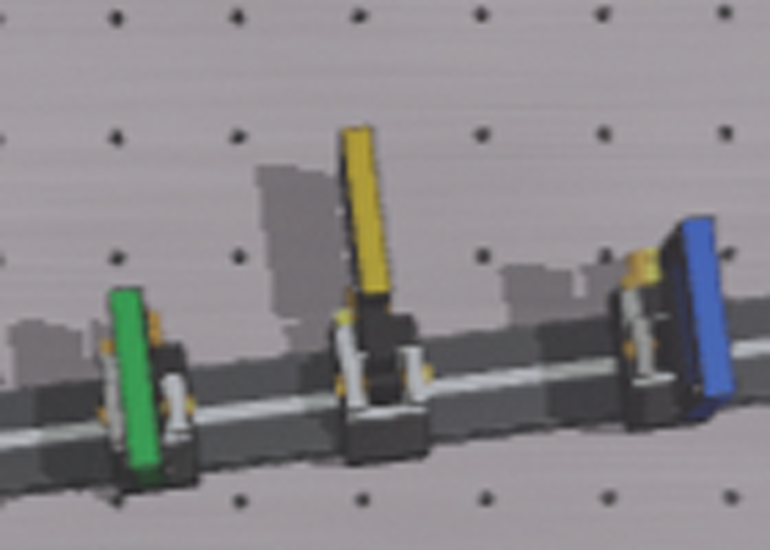

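View pics/s12c.png

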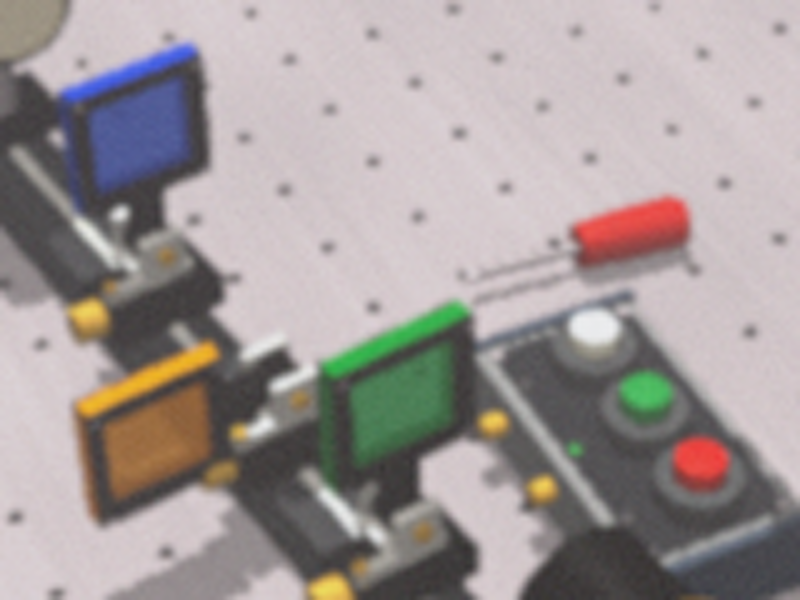

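```bash
python3 - <<'E'
from h import *
LT=[(-32,6,92),(-32,-6,92),(-32,-6,28),(-32,6,28)]
LS=[(-32,-6,92),(-32,6,92),(-32,6,28),(-32,-6,28),(32,6,92)]
a=uncrop([(343,130),(374,127),(389,291),(362,293)],5.5,(280,130));b=uncrop([(77,405),(87,418),(221,358),(211,345),(98,520)],5,(225,165))
f=lambda q:np.r_[(proj('top',fpts(*q,LT))-a).ravel(),(proj('scene',fpts(*q,LS))-b).ravel()]
r=least_squares(f,[.588,-.006,.11,1.5]);print(r.x.round(4),r.fun.round(1))
r=least_squares(lambda q:f([.5885,-.0056,q[0],q[1]]),[.11,1.5]);print(r.x.round(4),r.fun.round(1))
for t in(1.45,1.5,1.571,1.62):print(t,np.sum(f([.5885,-.0056,.115,t])**2))
E
```

```text
[ 0.5877 -0.0045  0.089   1.5829] [-0.3 -0.  -0.1 -0.   0.2  0.8 -0.7  1.  -1.6 -0.8 -0.9  0.1  0.6 -0.2
 -0.3 -1.   0.5  1.6]
[0.1094 1.5722] [-0.6 -0.2 -0.4 -0.3  0.5  0.5 -0.4  0.8 -1.7 -0.9 -0.9  0.   0.3 -0.5
 -0.6 -1.2  0.2  1.7]
1.45 93.04102232396441
1.5 38.46645640629578
1.571 11.957763542926042
1.62 25.43713230704867
```

Amber fits at 1.572 rad, fully down. The TCP height at the button (0.0577 where I expected 0.054) disagrees with the picture. I'll check the press depth properly by comparing the green disc with red and white in the pressed view, using button centres taken from the released view.

```bash
python3 - <<'E'
from cell import monitor, eyes
import numpy as np,cv2
from h import *
d=eyes.get_image("wrist");s=monitor.get_state()
Tc=np.array(d['cam_to_world'])
def T(p,r): M=np.eye(4);M[:3,:3]=cv2.Rodrigues(np.array(r,float))[0];M[:3,3]=p;return M
X=np.linalg.inv(T(s['position'],s['orientation']))@Tc
print('cam in tool',X[:3,3].round(4))
C['a']=dict(f=d['fx'],cx=d['cx'],cy=d['cy'],T=Tc[:3])
C['b']=dict(f=d['fx'],cx=d['cx'],cy=d['cy'],T=(T([.44977,.06521,.05774],[3.13609,.17793,-.0028])@X)[:3])
A=d['img'].astype(int);B=cv2.imread('pics/w8.png')[:,:,::-1].astype(int)
def masks(I):
    r,g,b=I[...,0],I[...,1],I[...,2]
    return dict(red=(r>125)&(g<60),green=(g>100)&(r<90)&(b<110)&(g-r>60),white=(r>150)&(g>150)&(b>150))
def inbox(m,x0,x1,y0,y1):
    z=np.zeros_like(m);z[y0:y1,x0:x1]=m[y0:y1,x0:x1];return z
bxA=dict(red=(240,285,85,125),green=(300,338,94,133),white=(355,397,100,142))
bxB=dict(red=(160,240,255,330),green=(285,355,268,312),white=(405,475,290,360))
th=np.linspace(0,2*np.pi,145)
for n in bxA:
    m=inbox(masks(A)[n],*bxA[n]);y,x=np.nonzero(m);u,v=(x.min()+x.max())/2,(y.min()+y.max())/2
    c=ray('a',u,v,.06)
    m2=inbox(masks(B)[n],*bxB[n]);y2,x2=np.nonzero(m2)
    print(n,'A ext',x.min(),x.max(),y.min(),y.max(),c.round(4),'| B ext',x2.min(),x2.max(),y2.min(),y2.max())
    for z in(.060,.0577,.056,.054):
        p=proj('b',np.c_[c[0]+.0115*np.cos(th),c[1]+.0115*np.sin(th),0*th+z]);print('   z',z,p.min(0).round(1),p.max(0).round(1))
E
```

```text
cam in tool [ 0.0723 -0.0005 -0.1433]
red A ext 247 274 90 118 [0.4536 0.1114 0.06  ] | B ext 164 224 270 324
   z 0.06 [165.1 264. ] [228.  321.7]
   z 0.0577 [167.2 261.8] [229.3 318.8]
   z 0.056 [168.8 260.3] [230.2 316.7]
   z 0.054 [170.6 258.5] [231.2 314.3]
green A ext 306 333 98 126 [0.4529 0.0657 0.06  ] | B ext 292 345 280 301
   z 0.06 [288.9 279.3] [350.8 335.7]
   z 0.0577 [289.3 276.9] [350.4 332.6]
   z 0.056 [289.6 275.2] [350.1 330.4]
   z 0.054 [289.9 273.2] [349.7 327.9]
white A ext 365 390 107 134 [0.4516 0.0203 0.06  ] | B ext 411 474 302 359
   z 0.06 [408.9 295.3] [470.3 350.4]
   z 0.0577 [407.6 292.7] [468.2 347.2]
   z 0.056 [406.7 290.8] [466.7 344.8]
   z 0.054 [405.7 288.7] [464.9 342.1]
```

```bash
python3 - <<'E'
import cv2,numpy as np
a=cv2.imread('pics/top0.png').astype(int);b=cv2.imread('pics/t12.png').astype(int);d=abs(a-b).max(2)
for n,(x,y,w,h) in dict(cap=(232,260,38,34),driver=(370,258,24,62),bottle=(370,98,26,28),green=(294,178,24,44),blue=(388,166,30,46)).items(): print(n,(d[y:y+h,x:x+w]>60).sum())
from cell import monitor,workorder
s=monitor.get_state();print(s['clock'],s['wrist_force'],s['joint_vel'].round(3))
print(workorder.job_done())
E
```

```text
cap 35
driver 0
bottle 0
green 0
blue 0
10.5167 [-0.41755175  0.03671776 -0.8336883 ] [-0.     0.006  0.001  0.     0.003 -0.001]
the job is handed in; nothing more can be done
None
```

I tipped the amber frame fully down with a fingertip on its edge, pressed the green button to a hard stop, drew back clear of everything, and handed the job in at about 10.5 s.

**What the last checks showed:**
- **Amber frame:** it fits at 1.57 rad in the pictures, and I felt its stop at z = 0.104 m with 6–10 N.
- **Green and blue filters:** both still stand, unchanged in the top view.
- **Hex driver and bottle:** unchanged in the top view.
- **Lens cap:** 35 pixels differ in its window. The arm's shadow now falls near it, and it looks to be in the same place, but I handed in without checking this separately.
- **Red and white buttons:** neither looked pressed in the wrist pictures.

**One check disagreed:** with the green button down, the measured TCP height was 0.0577 m, not the 0.054 m expected for a full press. The press force reached 22–28 N, well above the 5 N the button needs, and pressing another 1 mm moved it almost nothing. The wrist picture put the cap about 5.6 mm down, give or take 1 mm. I took that as fully pressed, but did not explain the 3.7 mm difference.

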